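# Index a plaster plug three clicks on the dividing stand and hold it

### The job

The next notch is to be cut in the plaster plug: stand the plug upright and centred on the small round post of the dividing stand and let go of it. Then grip the bar of the stand's indexing knob and turn it clockwise (seen from above) three clicks from its resting place, counting the clicks and never reaching the fourth; the knob springs back when let go, so finish still gripping it on the third click, with the plug standing on the post. Leave the tin, the calliper and the wooden kidney where they lie.

Things in the scene. Friction and masses are not known exactly. Their poses are not given: they have to be found in the camera images.
- plug_center (a point): centre (half-way up) of the loose white plaster plug: an upright cylinder 38 mm in diameter and 38 mm high with slightly rounded edges, 45 g, standing on the bench beside the stand, on either side of it; its z axis is the cylinder's axis
- post_top (a point): centre of the flat top of the stand's steel post, where the plug goes: a disc 30 mm in diameter, 78 mm above the bench, on a stem 20 mm in diameter over a flange 46 mm in diameter whose top is 55 mm above the bench. The post turns with the knob, by the same angle in the same sense, through gears in the stand. z up
- stand: the dividing stand, fixed to the bench: a flat grey gearbox 104 (x) x 264 (y) x 36 mm, origin at the centre of its underside, z up. The knob's upright axis is at its y = -80 mm, the post's at its y = +80 mm, both at its x = 0. It faces the robot within about 0.3 rad
- knob_axis (a point): point on the knob's upright axis at the height to grip, 90 mm above the bench, with the stand's axes. The knob: a steel disc 52 mm in diameter, 58 to 68 mm above the bench, and across it a black upright bar 46 mm long, 16 mm thick, 68 to 106 mm above the bench, to be pinched across its thickness. Resting, the bar lies along the stand's x turned +36 deg (counter-clockwise from above)
- knob_grip (a point): the same point on the knob itself, turning with it: its x and y axes are the stand's while the knob rests. The white-tipped end of the bar, toward the robot, points to six small dark dots on the collar: the first dot is the resting place, the fourth the third click. At the third click the bar lies along the stand's x turned -36 deg
- knob (a joint): knob angle in rad, 0 resting at the home stop, growing clockwise from above. A click every 24 deg: 0.419, 0.838, third 1.257, fourth 1.676; end stop 2.14. A spring pulls it home with 0.05 to 0.08 N m; the clicks add a ripple of 0.045 N m either way: after a click it stiffens, then eases off into the next. It never stays by itself: let go, it springs home
- tin: flat white round tin, 70 mm in diameter, 28 mm high, origin at the centre of its underside; a bystander, on the side of the stand where the plug is not
- calliper: flat steel calliper, 134 x 60 x 8 mm, lying behind the stand to the left; a bystander
- kidney: flat wooden kidney, 114 x 58 x 7 mm, lying behind the stand to the right; a bystander

How it is judged:
On the way, in this order (a step that is already met when the one before it is completed fails the run):
1. the plug stands released, upright and centred on the post while the knob is still at rest (horizontal distance between plug_center and post_top below 0.009 m and z of plug_center in the frame of post_top between 0.015 and 0.024 m and angle between plug_center's own z axis and vertical below 0.12 rad and contact force between the fingers and plug below 0.1 N and linear speed of plug below 0.03 m/s and value of joint knob below 0.2 rad), for 0.3 s.
2. the fingers hold the knob on its third click, the plug standing on the post (horizontal distance between plug_center and post_top below 0.009 m and z of plug_center in the frame of post_top between 0.015 and 0.024 m and angle between plug_center's own z axis and vertical below 0.12 rad and contact force between the fingers and plug below 0.1 N and value of joint knob between 1.137 and 1.377 rad and contact force between the fingers and knob above 1 N), for 0.5 s.
At the end, for the whole second after the job is handed in: The fingers grip the knob (more than 1 N) and hold it still within 0.12 rad (7 deg) of the third click, 1.257 rad; the plug stands upright (within 0.12 rad) on the post, its axis within 9 mm of the post's, untouched by the fingers (all of step 2 and velocity of joint knob between -0.1 and 0.1 rad/s); the arm keeps its last pose, push and grip.
It fails at once if the knob is turned on to the fourth click (value of joint knob above 1.6 rad).
It fails at once if the tin, the calliper or the wooden kidney is moved more than 30 mm (distance of any of tin, calliper, kidney from where it was at the start of the episode above 0.03 m).
It also fails if it takes over 53 s, if anything falls off the work surface, if the arm or the gripper's body presses on something with over 40 N, if the wrist force passes 120 N, or if a joint passes its speed limit or range.

### The arm

A 6-joint arm with a two-finger parallel gripper is mounted at the origin on the work surface; the furniture and walls round the work are solid. World frame = base frame: x ahead of the robot, y to its left, z up, the work surface at z = 0. Lengths are in m, angles in rad, forces in N, time in s.
With the tool pointing down it reaches from about 0.375 to 0.9 m from the base axis. Payload 3.1 kg.
Tool frame: the origin (TCP) lies at the very end of the fingers, on their centre line; the grasp point (between the pads) lies 19 mm behind it; z points along the fingers, y is the line along which they close (so a half turn about z gives the same grasp; the last joint's range is limited). The gripper opens to 87 mm and grips with 3 to 60 N. Pads are 19 mm wide; open, the fingers measure 117 mm over their backs; the gripper's body (75 mm by 190 mm) begins 51 mm behind the grasp point.
Start: joints at [-1.435, 0.527, 1.433, -0, 1.181, -0.178], TCP at [0.193, -0.594, 0.223] pointing down, gripper open.
Joint ranges: [-3.08, 3.08], [-0.75, 2.2], [0.22, 2.44], [-1.43, 4.57], [0, 2.65], [-2.85, 2.85]. Speed limits (rad/s): [2.79, 2.79, 3.14, 3.14, 3.14, 3.14].

### API

Orientations are given as a unit quaternion [x, y, z, w].
In Python, from rig import status, viewer, robot gives the robot as it stands.
- The arm moves only by the tool arm_command, never from a script. Its arguments are lists of equal length, an entry for each row: "delta_rot": the turn, a rotation vector about the tool's x, y, z in degrees, a list of three; "delta_pos": the shift along the tool's x, y, z in m, a list of three; "gripper": the closure, from -1 (fully open) to 1 (shut). In form: {"delta_rot": [[rx, ry, rz], ...], "delta_pos": [[dx, dy, dz], ...], "gripper": [gripper, ...]}. A call has 1 to 12 rows; each row is the pose to reach, as a shift and turn from the pose commanded when the call began, along the tool's axes at that moment; what a row does not reach only later rows make up. A row lasts 1/12 s, in which the tool goes at most 41.7 mm and 7.16 degrees, less where a joint would pass 70% of its speed; a pose out of reach is approached as far as the arm can. A call with a gripper value outside its range is refused whole. The fingers move at their own pace and stop on an object; "grip_force" is the grip in N (left out, the last holds). Time passes only in rows, so rows that repeat a pose let the fingers close. It gives the time, the measured TCP pose, the force, the opening and the grip force at its end, in the units of the state.
- status.get_obs(): the state, without advancing time (a new reading comes with each control period).
- viewer.camera(name): name is "scene" or "top" or "wrist"; returns a dict with "pixels" (400x640x3 uint8, blue, green, red), "fx", "fy", "cx", "cy" (pixels), "pose" (4x4, takes a point from camera to world coordinates); the wrist camera has in their place "mount" (4x4, takes a point from camera to tool coordinates, whose origin is the TCP and whose axes are the flange's). Camera axes: x right, y down, z forward; pixel columns grow to the right and rows downward; lengths in m; the calibration is good to about 2 mm. A picture is of the moment at which its call begins: read the wrist's pose just before it. There is no depth.
- robot.hand_in(): hands the job in; it is judged then, once.
The state is a dict: "time": time; "q": joint angles; "joint_velocities": joint speeds; "joint_torque": joint torques, N m; "position": TCP position; "tool_rot": TCP orientation; "ft_force": force on the tool from outside, world axes, zero at the start; "moment": the same for the moment, N m; "grip_width": finger opening in m; "grip_force": force on a finger pad.
Only numpy, scipy, OpenCV 4.12 (cv2) and the standard library are available. Lean on these libraries where they do the work, as an engineer would, in place of code of your own. Each camera call takes 0.05 s, during which the arm holds its last target. There are 200 camera calls.

## Working session

There is one attempt and no reset: what is moved stays moved. The work goes in short steps, Python scripts to look and compute and a tool call to move; the robot and the scene stay as the last step left them, time stands still between calls to the robot, and variables do not carry over. Pictures are saved under pics/ and viewed, at most 10 in all, crops included, and the job is handed in when it is done.

Besides the shell and the picture viewer there is one more tool, called after "Call:" by a JSON object that holds its "op" and its "data". arm_command: Moves the arm, as the interface text tells. Its arguments: {"type":"object","properties":{"delta_rot":{"type":"array","items":{"type":"array","items":{"type":"number"}}},"delta_pos":{"type":"array","items":{"type":"array","items":{"type":"number"}}},"gripper":{"type":"array","items":{"type":"number"}},"grip_force":{"type":"number"}},"required":["delta_rot","delta_pos","gripper"]}

```bash
mkdir -p pics; ls; cat > h.py <<'E'
import numpy as np, cv2
from rig import status, viewer, robot
from scipy.spatial.transform import Rotation as R
def ray(c,u,v,T=None):
    T=np.array(c["pose"]) if T is None else T
    d=T[:3,:3]@np.array([(u-c["cx"])/c["fx"],(v-c["cy"])/c["fy"],1.]); return T[:3,3],d
def onz(c,u,v,z,T=None):
    o,d=ray(c,u,v,T); return o+d*(z-o[2])/d[2]
def proj(c,p,T=None):
    T=np.array(c["pose"]) if T is None else T
    q=T[:3,:3].T@(np.array(p)-T[:3,3]); return np.array([c["fx"]*q[0]/q[2]+c["cx"],c["fy"]*q[1]/q[2]+c["cy"]])
def toolT():
    s=status.get_obs(); T=np.eye(4); T[:3,:3]=R.from_quat(s["tool_rot"]).as_matrix(); T[:3,3]=s["position"]; return T
E
python3 - <<'E'
from h import *
s=status.get_obs(); print({k:np.round(v,3) for k,v in s.items()})
for n in("top","scene"):
    c=viewer.camera(n); cv2.imwrite(f"pics/{n}0.png",c["pixels"]); print(n,c["fx"],c["cx"],c["cy"],np.round(c["pose"],3).tolist())
    np.save(n+"0.npy",c,allow_pickle=True)
E
```

```text
pics
{'time': np.float64(0.0), 'q': array([-1.436,  0.528,  1.434, -0.   ,  1.181, -0.178]), 'joint_velocities': array([-0.   ,  0.   , -0.001,  0.001,  0.001,  0.   ]), 'joint_torque': array([ 1.0000e-03, -4.4004e+01, -1.7660e+01,  6.3000e-02,  5.8000e-02,
       -0.0000e+00]), 'position': array([ 0.193, -0.594,  0.222]), 'tool_rot': array([ 0.988,  0.156,  0.   , -0.001]), 'ft_force': array([ 0.109, -0.265, -0.198]), 'moment': array([-0.012,  0.027, -0.019]), 'grip_force': np.float64(0.0), 'grip_width': np.float64(0.087)}
top 503.91136401459806 325.71367067700146 203.20368788521435 [[0.024, -0.987, 0.161, 0.413], [-1.0, -0.026, -0.009, 0.011], [0.013, -0.16, -0.987, 1.227], [0.0, 0.0, 0.0, 1.0]]
scene 502.5498931566022 322.165752580476 209.23004963362916 [[0.751, -0.358, 0.555, -0.228], [-0.66, -0.41, 0.629, -0.877], [0.002, -0.839, -0.545, 0.869], [0.0, 0.0, 0.0, 1.0]]
```

View pics/top0.png

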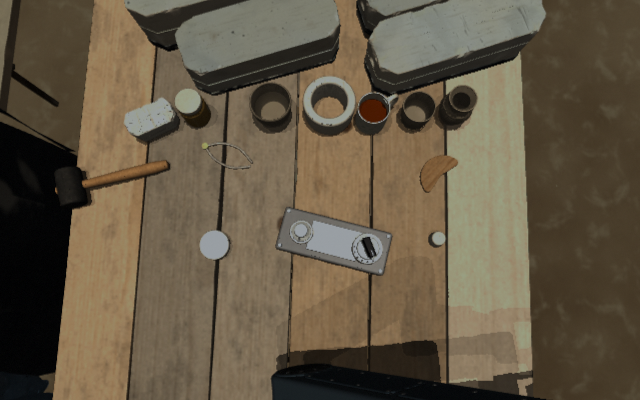

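View pics/scene0.png

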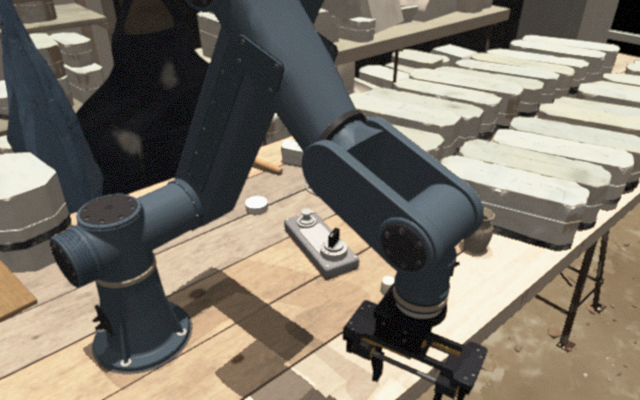

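The top view shows the plug at about (438,239), the post at (301,231), the knob at (368,247) and the tin at (214,245). The calliper and kidney lie behind the stand. In the scene view the plug is partly hidden at (388,285).

```bash
python3 - <<'E'
from h import *
c=np.load("top0.npy",allow_pickle=True).item()
im=c["pixels"]
def blob(u,v,r,thr,z):
    p=im[v-r:v+r+1,u-r:u+r+1]; hsv=cv2.cvtColor(p,cv2.COLOR_BGR2HSV)
    m=((hsv[...,2]>thr)&(hsv[...,1]<60)).astype(np.uint8)
    n,l,s,ce=cv2.connectedComponentsWithStats(m); i=1+np.argmax(s[1:,4]); uv=ce[i]+[u-r,v-r]
    print(uv,s[i],np.round(onz(c,*uv,z),4)); return uv
blob(438,239,13,140,.036); blob(214,245,22,150,.028)
print("post",onz(c,301,230,.078)[:2],"knob",onz(c,368,247,.1)[:2])
# screws/corners of stand top
cs=[onz(c,u,v,.036)[:2] for u,v in((288,208),(391,234),(383,274),(277,247))]
print(np.round(cs,3),[np.linalg.norm(cs[i]-cs[i-1]).round(3) for i in range(4)],np.mean(cs,0))
y=(cs[0]+cs[3]-cs[1]-cs[2]); th=np.arctan2(-y[0],y[1]); m=np.mean(cs,0); ey=np.array([-np.sin(th),np.cos(th)])
print("yaw",th,"post",m+.08*ey,"knob",m-.08*ey)
w=viewer.camera("wrist"); print(w["fx"],np.round(w["mount"],3).tolist())
E
```

```text
[438.59016393 237.6557377 ] [  8   6  12  12 122] [ 0.5311 -0.2697  0.036 ]
[213.64274062 244.24796085] [  8   8  28  28 613] [0.5028 0.2637 0.028 ]
post [0.53659833 0.05575113] knob [ 0.49985899 -0.09605558]
[[ 0.593  0.09 ]
 [ 0.537 -0.157]
 [ 0.442 -0.138]
 [ 0.499  0.113]] [np.float64(0.096), np.float64(0.253), np.float64(0.096), np.float64(0.257)] [ 0.51797646 -0.02294721]
yaw -0.22364540980817 post [0.53571932 0.05506042] knob [ 0.50023361 -0.10095485]
332.8163116333654 [[-0.001, -0.953, -0.304, 0.083], [1.0, -0.001, -0.002, -0.0], [0.001, -0.304, 0.953, -0.163], [0.0, 0.0, 0.0, 1.0]]
```

```bash
cat >> h.py <<'E'
def to(p,yang=None):
    "tool deltas to world point p; yang: wanted world angle (deg) of tool y axis"
    T=toolT(); d=T[:3,:3].T@(np.array(p)-T[:3,3]); a=np.degrees(np.arctan2(T[1,1],T[0,1]))
    print("pos",T[:3,3].round(4),"yang",a.round(2),"delta",d.round(4),"rotz",None if yang is None else (-(yang-a)+180)%360-180)
E
python3 -c "
from h import *
to([.525,-.27,.16],-66.8)"
```

```text
pos [ 0.1929 -0.5939  0.2218] yang -72.02 delta [ 0.4159 -0.2055  0.0623] rotz -5.221306616232113
```

Call:
{"op": "arm_command", "data": {"delta_rot": [[0,0,-1],[0,0,-2],[0,0,-3],[0,0,-4],[0,0,-5],[0,0,-5],[0,0,-5],[0,0,-5],[0,0,-5],[0,0,-5],[0,0,-5],[0,0,-5]], "delta_pos": [[0.03,-0.015,0.005],[0.067,-0.033,0.01],[0.104,-0.051,0.015],[0.141,-0.07,0.02],[0.178,-0.088,0.026],[0.215,-0.106,0.032],[0.252,-0.124,0.037],[0.289,-0.142,0.043],[0.326,-0.161,0.049],[0.363,-0.179,0.054],[0.395,-0.195,0.06],[0.416,-0.206,0.062]], "gripper": [-1,-1,-1,-1,-1,-1,-1,-1,-1,-1,-1,-1]}}

```text
time: 1.15
position: [0.5267, -0.2668, 0.1595]
tool_rot: [0.98, 0.2, -0.0, -0.001]
ft_force: [0.2, -0.6, -0.3]
grip_width: 0.0869
grip_force: 0.0
```

```bash
python3 - <<'E'
from h import *
s=status.get_obs(); T=toolT(); w=viewer.camera("wrist"); w["T"]=T@np.array(w["mount"]); np.save("w1.npy",w,allow_pickle=True)
cv2.imwrite("pics/w1.png",w["pixels"]); print(s["position"],s["time"],s["joint_velocities"].round(3)); print(proj(w,[.531,-.27,.038],w["T"]))
E
```

```text
[ 0.52668806 -0.26678285  0.15948676] 1.15 [ 0.46   0.119 -0.184 -0.03   0.065  0.463]
[325.62430496 189.81063163]
```

View pics/w1.png

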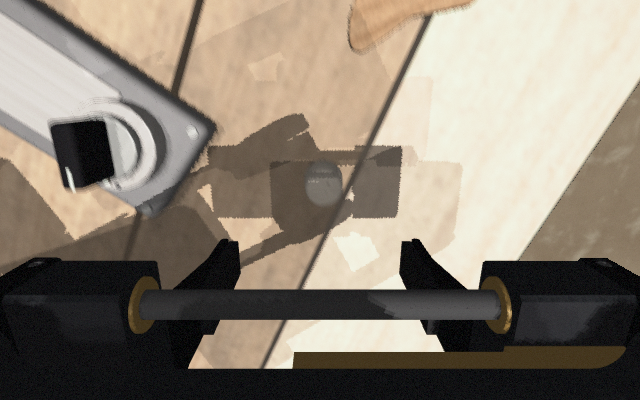

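The wrist view shows the plug in the gripper's shadow at about (323,183), with the knob bar at (82,153). The arm was still moving, so I'll let it settle and look again up close.

Call:
{"op": "arm_command", "data": {"delta_rot": [[0,0,0],[0,0,0]], "delta_pos": [[0,0,0],[0,0,0]], "gripper": [-1,-1]}}

```text
time: 1.37
position: [0.5249, -0.2698, 0.1602]
tool_rot: [0.98, 0.2, -0.0, -0.0]
ft_force: [0.2, -0.9, 0.3]
grip_width: 0.0869
grip_force: 0.0
```

```bash
cat >> h.py <<'E'
def wrist(n):
    T=toolT(); w=viewer.camera("wrist"); w["T"]=T@np.array(w["mount"]); np.save(n+".npy",w,allow_pickle=True); return w
E
python3 - <<'E'
from h import *
w=wrist("w2"); im=w["pixels"]
hsv=cv2.cvtColor(cv2.GaussianBlur(im,(5,5),0),cv2.COLOR_BGR2HSV)
p=hsv[140:230,270:380]; print(p[45,::8].tolist()); print(p[::8,53].tolist())
m=((p[...,1]<45)).astype(np.uint8); n,l,s,ce=cv2.connectedComponentsWithStats(m)
for i in range(1,n):
    if s[i,4]>60: print(s[i]+[270,140,0,0,0],ce[i]+[270,140])
crop=cv2.convertScaleAbs(im[130:240,240:400],alpha=1.8); a=cv2.resize(crop,None,fx=4,fy=4,interpolation=cv2.INTER_CUBIC)
crop=im[60:230,0:240]; b=cv2.resize(crop,(621,440)); cv2.imwrite("pics/w2.png",a)
print(toolT()[:3,3])
E
```

```text
[[16, 67, 103], [14, 68, 94], [17, 70, 91], [15, 72, 92], [15, 62, 91], [17, 30, 121], [16, 31, 122], [19, 35, 118], [17, 34, 120], [15, 68, 164], [16, 50, 97], [15, 50, 112], [15, 50, 113], [15, 49, 114]]
[[16, 72, 212], [15, 74, 207], [16, 71, 104], [16, 31, 91], [18, 30, 102], [18, 31, 122], [18, 32, 121], [17, 30, 119], [16, 48, 100], [16, 68, 86], [16, 68, 90], [15, 61, 83]]
[ 303  160   37   44 1346] [321.5089153  181.57355126]
[331 217  49  13 462] [359.26839827 224.12337662]
[ 0.52455935 -0.27051431  0.16041818]
```

View pics/w2.png

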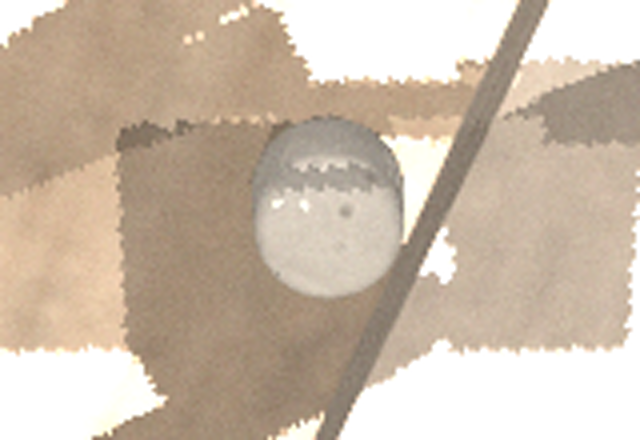

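The crop shows the plug's top disc at about columns 303–340, with its near edge at row 204 and its side face above row 178. I'll check its size against the prediction.

```bash
python3 - <<'E'
from h import *
w=np.load("w2.npy",allow_pickle=True).item(); T=w["T"]; tx=T[:3,1]*-1; tx[2]=0; tx/=np.linalg.norm(tx); ty=np.array([tx[1],-tx[0],0])
print("cam",T[:3,3].round(3),"tx",tx.round(3))
a=onz(w,322,204.5,.036,T); b=onz(w,322,160.,.002,T); print("near top edge",a,"far base edge",b,"span",(b-a)@tx)
c0=(a+b)/2; print("mid",c0)
for r in(.016,.019): print(r,"top centre",a+r*tx,"width px",proj(w,c0*[1,1,0]+[0,0,.038]+r*ty,T)[0]-proj(w,c0*[1,1,0]+[0,0,.038]-r*ty,T)[0])
to([c0[0],c0[1],.1])
E
```

```text
cam [ 0.602 -0.237  0.323] tx [0.92  0.391 0.   ]
near top edge [ 0.51448295 -0.27603392  0.036     ] far base edge [ 0.54613726 -0.26272233  0.002     ] span 0.03433916861645942
mid [ 0.5303101  -0.26937813  0.019     ]
0.016 top centre [ 0.52920913 -0.26977777  0.036     ] width px 36.09619374300405
0.019 top centre [ 0.53197029 -0.26860474  0.036     ] width px 42.864230228502606
pos [ 0.5246 -0.2705  0.1604] yang -67.02 delta [0.0058 0.0012 0.0604] rotz None
```

Call:
{"op": "arm_command", "data": {"delta_rot": [[0,0,0],[0,0,0],[0,0,0],[0,0,0],[0,0,0],[0,0,0],[0,0,0],[0,0,0],[0,0,0],[0,0,0],[0,0,0],[0,0,0]], "delta_pos": [[0.006,0.001,0.02],[0.006,0.001,0.04],[0.006,0.001,0.06],[0.006,0.001,0.08],[0.006,0.001,0.1],[0.006,0.001,0.12],[0.006,0.001,0.14],[0.006,0.001,0.15],[0.006,0.001,0.15],[0.006,0.001,0.15],[0.006,0.001,0.15],[0.006,0.001,0.15]], "gripper": [-1,-1,-1,-1,-1,-1,-1,-1,-1,-1,0,0.2], "grip_force": 15}}

```text
time: 2.42
position: [0.5317, -0.2696, 0.0119]
tool_rot: [0.98, 0.199, 0.001, 0.001]
ft_force: [-0.5, -0.6, -0.3]
grip_width: 0.08
grip_force: 0.0
```

Call:
{"op": "arm_command", "data": {"delta_rot": [[0,0,0],[0,0,0],[0,0,0],[0,0,0],[0,0,0],[0,0,0],[0,0,0],[0,0,0],[0,0,0],[0,0,0]], "delta_pos": [[0,0,0],[0,0,0],[0,0,0],[0,0,0],[0,0,0],[0,0,0],[0,0,0],[0,0,0],[0,0,0],[0,0,0]], "gripper": [0.4,0.6,0.8,1,1,1,1,1,1,1]}}

```text
time: 3.25
position: [0.531, -0.2687, 0.0105]
tool_rot: [0.98, 0.199, 0.0, 0.0]
ft_force: [0.5, -0.6, 0.3]
grip_width: 0.0351
grip_force: 15.0
```

```bash
python3 -c "
from h import *
to([.472,.028,.19])"
```

```text
pos [ 0.531  -0.2687  0.0105] yang -67.02 delta [ 0.0615 -0.2962 -0.1795] rotz None
```

Call:
{"op": "arm_command", "data": {"delta_rot": [[0,0,0],[0,0,0],[0,0,0],[0,0,0],[0,0,0],[0,0,0],[0,0,0],[0,0,0],[0,0,0],[0,0,0],[0,0,0],[0,0,0]], "delta_pos": [[0,0,-0.02],[0,0,-0.05],[0,0,-0.08],[0,0,-0.11],[0,0,-0.14],[0.005,-0.02,-0.17],[0.01,-0.05,-0.18],[0.02,-0.08,-0.18],[0.025,-0.11,-0.18],[0.03,-0.14,-0.18],[0.035,-0.17,-0.18],[0.042,-0.2,-0.18]], "gripper": [1,1,1,1,1,1,1,1,1,1,1,1]}}

```text
time: 4.25
position: [0.4903, -0.0667, 0.1905]
tool_rot: [0.98, 0.199, -0.0, -0.0]
ft_force: [0.6, 1.1, -1.4]
grip_width: 0.0346
grip_force: 15.0
```

Call:
{"op": "arm_command", "data": {"delta_rot": [[0,0,0],[0,0,0],[0,0,0],[0,0,0],[0,0,0],[0,0,0],[0,0,0],[0,0,0]], "delta_pos": [[0.005,-0.03,0],[0.01,-0.06,0],[0.018,-0.085,0],[0.02,-0.096,0],[0.02,-0.096,0],[0.02,-0.096,0],[0.02,-0.096,0],[0.02,-0.096,0]], "gripper": [1,1,1,1,1,1,1,1]}}

```text
time: 4.92
position: [0.4731, 0.0267, 0.1906]
tool_rot: [0.98, 0.198, 0.0, 0.0]
ft_force: [-0.2, -0.9, -1.1]
grip_width: 0.0349
grip_force: 15.0
```

```bash
python3 - <<'E'
from h import *
w=wrist("w3"); cv2.imwrite("pics/w3.png",w["pixels"]); T=w["T"]; print(toolT()[:3,3],proj(w,[.536,.0555,.078],T),proj(w,[.5,-.1,.106],T))
E
```

```text
[0.47305862 0.02674164 0.19053398] [317.3783497  113.09310917] [477.98539708 234.77249664]
```

View pics/w3.png

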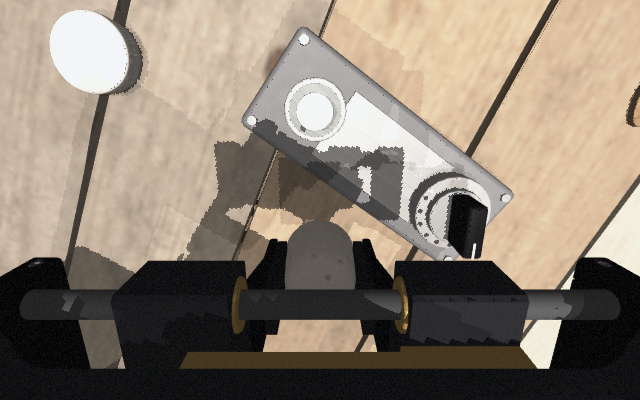

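The wrist view shows the plug held upright between the fingers (columns 284–356), the post top near (315,111), the knob bar near (466,225), and stand screws at (304,39), (251,121) and (506,198).

```bash
python3 - <<'E'
from h import *
w=np.load("w3.npy",allow_pickle=True).item(); T=w["T"]; im=w["pixels"]; g=cv2.cvtColor(im,cv2.COLOR_BGR2GRAY)
p=g[85:140,285:350]; print(p[26,::2].tolist()); print(p[::2,30].tolist())
for thr in(215,235,248):
    n,l,s,ce=cv2.connectedComponentsWithStats((p>thr).astype(np.uint8))
    for i in range(1,n):
        if s[i,4]>100: u=ce[i]+[285,85]; print(thr,u,s[i],onz(w,*u,.078,T).round(4))
S={}
for u,v in((304,39),(251,121),(506,198)):
    q=g[v-8:v+9,u-8:u+9]; n,l,s,ce=cv2.connectedComponentsWithStats((q>205).astype(np.uint8)); i=1+np.argmax(s[1:,4]); uv=ce[i]+[u-8,v-8]; S[(u,v)]=onz(w,*uv,.037,T)[:2]; print(uv,s[i],S[(u,v)].round(4))
a,b,c=S.values(); print("dims",np.linalg.norm(a-b),np.linalg.norm(a-c)); 
y=a-c; th=np.arctan2(-y[0],y[1]); m=(b+c)/2; ey=np.array([-np.sin(th),np.cos(th)]); print("yaw",np.degrees(th),"centre",m,"post",m+.08*ey,"knob",m-.08*ey)
tx=-T[:3,1]*[1,1,0]; tx/=np.linalg.norm(tx); t=toolT()
e=onz(w,320,220,t[2,3]-.0105,T); print("far base edge minus TCP along tx",(e-t[:3,3])@tx)
E
```

```text
[226, 245, 212, 212, 212, 208, 244, 246, 244, 245, 245, 244, 245, 246, 245, 245, 245, 244, 245, 246, 246, 245, 245, 245, 151, 180, 180, 211, 234, 245, 231, 244, 245]
[221, 223, 222, 219, 245, 245, 245, 246, 245, 246, 246, 244, 244, 245, 245, 245, 245, 245, 245, 245, 244, 244, 244, 211, 200, 206, 220, 241]
215 [318.50856085 112.58769088] [   0    0   65   55 2161] [0.5367 0.0548 0.078 ]
235 [315.07095344 112.23503326] [  1   0  59  55 451] [0.5359 0.0575 0.078 ]
235 [314.28075117 111.32676056] [  11    8   37   38 1065] [0.5363 0.0583 0.078 ]
235 [343.57142857 127.91637631] [ 42  16  23  39 287] [0.5335 0.0314 0.078 ]
[303.6097561   38.84146341] [ 3  3 10 11 82] [0.5866 0.0899]
[251.27272727 120.        ] [ 4  3  9  9 66] [0.5045 0.109 ]
[505.6  197.86] [ 4  4  8  8 50] [ 0.5312 -0.149 ]
dims 0.084304009701032 0.2452230728953049
yaw -13.059591989582666 centre [ 0.51783734 -0.02003727] post [0.53591448 0.05789357] knob [ 0.49976019 -0.09796812]
far base edge minus TCP along tx 0.016868197927554736
```

```bash
python3 -c "
from h import *
to([.5365,.058,.13])"
```

```text
pos [0.4731 0.0267 0.1905] yang -67.12 delta [ 0.0706 -0.0042  0.0605] rotz None
```

Call:
{"op": "arm_command", "data": {"delta_rot": [[0,0,0],[0,0,0],[0,0,0],[0,0,0],[0,0,0],[0,0,0],[0,0,0],[0,0,0],[0,0,0],[0,0,0],[0,0,0],[0,0,0]], "delta_pos": [[0.02,-0.001,0],[0.045,-0.003,0],[0.065,-0.004,0.01],[0.071,-0.004,0.02],[0.071,-0.004,0.035],[0.071,-0.004,0.05],[0.071,-0.004,0.065],[0.071,-0.004,0.08],[0.071,-0.004,0.09],[0.071,-0.004,0.097],[0.071,-0.004,0.099],[0.071,-0.004,0.099]], "gripper": [1,1,1,1,1,1,1,1,1,1,1,1]}}

```text
time: 5.97
position: [0.536, 0.0591, 0.0911]
tool_rot: [0.98, 0.199, -0.001, -0.0]
ft_force: [-0.1, 0.5, -0.3]
grip_width: 0.0352
grip_force: 15.0
```

Call:
{"op": "arm_command", "data": {"delta_rot": [[0,0,0],[0,0,0],[0,0,0],[0,0,0]], "delta_pos": [[0,0,0.001],[0,0,0.002],[0,0,0.002],[0,0,0.002]], "gripper": [1,1,1,1]}}

```text
time: 6.3
position: [0.5366, 0.0595, 0.0901]
tool_rot: [0.98, 0.199, 0.0, 0.0]
ft_force: [-0.0, -1.2, -0.4]
grip_width: 0.0351
grip_force: 15.0
```

```bash
python3 - <<'E'
from h import *
s=status.get_obs(); print(s["position"],s["ft_force"],s["grip_width"])
c=viewer.camera("scene"); w=wrist("w4"); a=cv2.resize(c["pixels"][180:290,250:370],None,fx=3.3,fy=3.3); b=cv2.resize(w["pixels"][60:300,170:470],(400,320))
o=np.zeros((363,800,3),np.uint8); o[:a.shape[0],:a.shape[1]]=a[:363]; o[:320,400:]=b; cv2.imwrite("pics/c4.png",o)
E
```

```text
[0.53659211 0.05946572 0.09006917] [-0.02949251 -1.24828572 -0.39143244] 0.035093385459987435
```

View pics/c4.png

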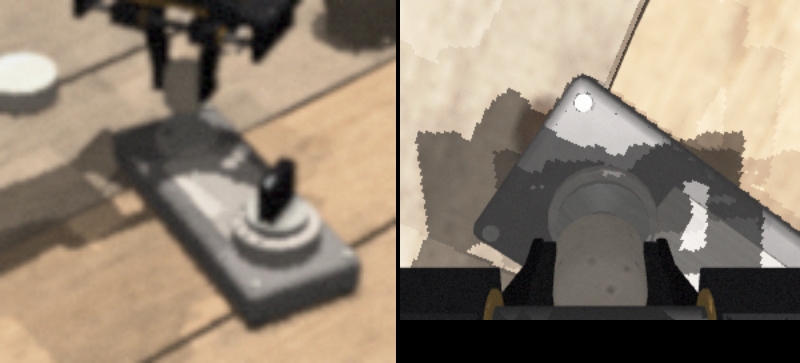

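The left scene crop shows the plug held upright over the post between the fingers. The right wrist crop shows it centred over the flange. There is no contact force yet, so I'll ease it down.

Call:
{"op": "arm_command", "data": {"delta_rot": [[0,0,0],[0,0,0],[0,0,0],[0,0,0],[0,0,0]], "delta_pos": [[0,0.001,0.0005],[0,0.001,0.001],[0,0.001,0.0015],[0,0.001,0.0015],[0,0.001,0.0015]], "gripper": [1,1,1,1,1]}}

```text
time: 6.82
position: [0.537, 0.0585, 0.0884]
tool_rot: [0.98, 0.199, 0.0, 0.0]
ft_force: [0.6, -0.2, 3.2]
grip_width: 0.0351
grip_force: 15.1
```

Call:
{"op": "arm_command", "data": {"delta_rot": [[0,0,0],[0,0,0],[0,0,0],[0,0,0],[0,0,0],[0,0,0],[0,0,0],[0,0,0]], "delta_pos": [[0,0,-0.0005],[0,0,-0.0005],[0,0,-0.0005],[0,0,-0.0005],[0,0,-0.0005],[0,0,-0.0005],[0,0,-0.0005],[0,0,-0.0005]], "gripper": [0.15,0.1,0.0,-0.1,-0.3,-0.5,-0.7,-0.8]}}

```text
time: 7.48
position: [0.5366, 0.0585, 0.0885]
tool_rot: [0.98, 0.199, -0.0, -0.0]
ft_force: [0.3, -0.5, 0.6]
grip_width: 0.0666
grip_force: 0.0
```

Call:
{"op": "arm_command", "data": {"delta_rot": [[0,0,0],[0,0,0],[0,0,0],[0,0,0],[0,0,0],[0,0,0],[0,0,0],[0,0,0],[0,0,0],[0,0,0],[0,0,0],[0,0,0]], "delta_pos": [[0,0,0],[0,0,-0.01],[0,0,-0.03],[0,0,-0.05],[0,0,-0.07],[0,0,-0.09],[-0.01,0,-0.1],[-0.03,0,-0.1],[-0.05,0,-0.1],[-0.06,0,-0.1],[-0.06,0,-0.1],[-0.06,0,-0.1]], "gripper": [-0.8,-0.8,-0.8,-0.8,-0.8,-0.8,-0.8,-0.8,-0.8,-0.8,-0.8,-0.8]}}

```text
time: 8.48
position: [0.482, 0.035, 0.1891]
tool_rot: [0.98, 0.199, 0.001, 0.0]
ft_force: [-0.4, -0.3, 0.1]
grip_width: 0.0785
grip_force: 0.0
```

```bash
python3 - <<'E'
from h import *
w=wrist("w5"); cv2.imwrite("pics/w5.png",w["pixels"]); T=w["T"]; t=toolT()[:3,3]; print(t,proj(w,[.536,.058,.116],T),proj(w,[.536,.058,.078],T),proj(w,[.5,-.098,.106],T))
E
```

```text
[0.48267656 0.03503325 0.18900456] [319.82904189 131.60796624] [319.82230942 126.63827161] [479.80876577 247.759875  ]
```

View pics/w5.png

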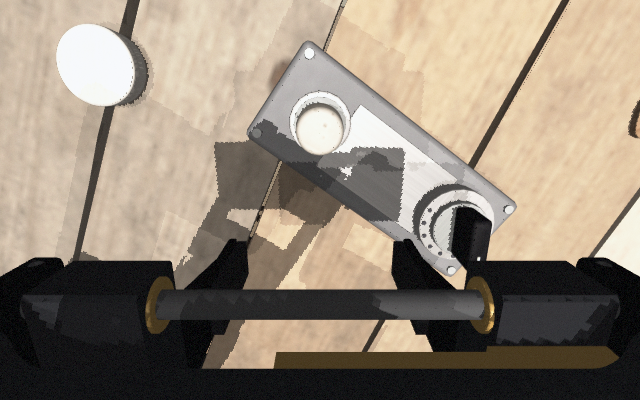

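The plug stands on the post with its top at (319,131), where I predicted (320,132). Next is the knob.

```bash
python3 -c "
from h import *
to([.462,-.114,.20])"
```

```text
pos [0.4827 0.035  0.189 ] yang -67.05 delta [-0.0771  0.1292 -0.011 ] rotz None
```

Call:
{"op": "arm_command", "data": {"delta_rot": [[0,0,0],[0,0,0],[0,0,0],[0,0,0],[0,0,0],[0,0,0],[0,0,0],[0,0,0]], "delta_pos": [[-0.015,0.025,-0.002],[-0.03,0.05,-0.006],[-0.045,0.075,-0.01],[-0.06,0.1,-0.011],[-0.077,0.129,-0.011],[-0.077,0.129,-0.011],[-0.077,0.129,-0.011],[-0.077,0.129,-0.011]], "gripper": [-0.8,-0.8,-0.6,-0.4,-0.2,-0.2,-0.2,-0.2]}}

```text
time: 9.2
position: [0.4615, -0.1135, 0.1993]
tool_rot: [0.98, 0.199, 0.0, -0.0]
ft_force: [-0.4, 0.8, -0.8]
grip_width: 0.0539
grip_force: 0.0
```

```bash
python3 - <<'E'
from h import *
w=wrist("w6"); im=w["pixels"]; T=w["T"]; t=toolT(); print(t[:3,3])
uv=proj(w,[.4998,-.098,.106],T); print(uv); u,v=uv.astype(int)
g=cv2.cvtColor(im,cv2.COLOR_BGR2GRAY); r=70; p=g[v-r:v+r,u-r:u+r]
m=(p<45).astype(np.uint8); m[:, :]=cv2.morphologyEx(m,cv2.MORPH_OPEN,np.ones((3,3)))
n,l,s,ce=cv2.connectedComponentsWithStats(m); 
for i in range(1,n):
    if s[i,4]>200:
        k,_=cv2.findContours((l==i).astype(np.uint8),0,2); b=cv2.boxPoints(cv2.minAreaRect(k[0]))+[u-r,v-r]
        P=np.array([onz(w,*q,.106,T)[:2] for q in b]); print(s[i],"c",P.mean(0).round(4),[np.linalg.norm(P[j]-P[j-1]).round(4) for j in range(4)],[np.degrees(np.arctan2(*(P[j]-P[j-1])[::-1])).round(1) for j in range(4)])
cv2.imwrite("pics/w6.png",cv2.resize(np.hstack([im[60:300,180:460]]),None,fx=2,fy=2))
E
```

```text
[ 0.46125487 -0.11292529  0.19931252]
[320.99554465 151.56993762]
```

View pics/w6.png

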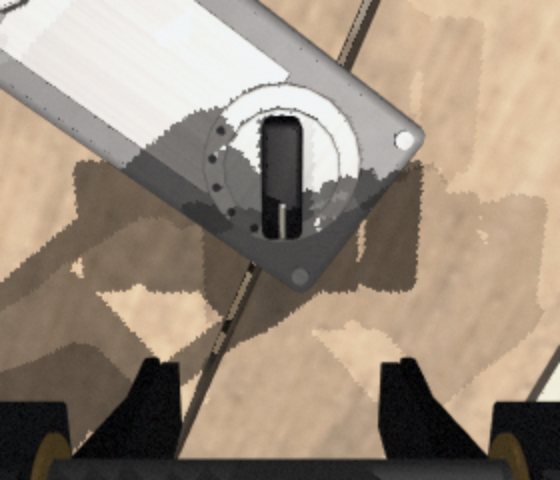

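The bar is centred at about (320.5,148.5) in the full frame and runs along the tool's x axis, which fits the knob axis at (0.4998,-0.098). I'll descend and grip it.

```bash
python3 -c "
from h import *
to([.4998,-.098,.073],-67.06)"
```

```text
pos [ 0.4613 -0.1129  0.1993] yang -66.98 delta [0.0413 0.0014 0.1263] rotz 0.07835227276831347
```

Call:
{"op": "arm_command", "data": {"delta_rot": [[0,0,0],[0,0,0],[0,0,0],[0,0,0],[0,0,0],[0,0,0],[0,0,0],[0,0,0],[0,0,0],[0,0,0],[0,0,0],[0,0,0]], "delta_pos": [[0.02,0.001,0],[0.041,0.001,0.01],[0.041,0.001,0.025],[0.041,0.001,0.04],[0.041,0.001,0.055],[0.041,0.001,0.07],[0.041,0.001,0.085],[0.041,0.001,0.1],[0.041,0.001,0.115],[0.041,0.001,0.126],[0.041,0.001,0.126],[0.041,0.001,0.126]], "gripper": [-0.2,-0.2,-0.2,-0.2,-0.2,-0.2,-0.2,-0.2,-0.2,-0.2,-0.2,-0.2], "grip_force": 30}}

```text
time: 10.25
position: [0.4989, -0.0972, 0.0731]
tool_rot: [0.98, 0.2, -0.001, -0.001]
ft_force: [-0.5, 0.3, -0.6]
grip_width: 0.052
grip_force: 0.0
```

Call:
{"op": "arm_command", "data": {"delta_rot": [[0,0,0],[0,0,0],[0,0,0],[0,0,0],[0,0,0],[0,0,0],[0,0,0],[0,0,0]], "delta_pos": [[0,0,0],[0,0,0],[0,0,0],[0,0,0],[0,0,0],[0,0,0],[0,0,0],[0,0,0]], "gripper": [0.1,0.3,0.5,0.7,1,1,1,1]}}

```text
time: 10.92
position: [0.499, -0.0986, 0.0738]
tool_rot: [0.98, 0.199, 0.0, -0.0]
ft_force: [-0.4, 0.5, 2.0]
grip_width: 0.0154
grip_force: 30.0
```

```bash
python3 -c "
from h import *
to([.4998,-.098,.073],-67.06); s=status.get_obs(); print(s['q'].round(3),s['ft_force'],s['moment'],s['grip_width'],s['grip_force'])"
```

```text
pos [ 0.499  -0.0986  0.0738] yang -67.03 delta [ 0.0009 -0.0003  0.0008] rotz 0.03134691475997897
[-0.415  0.613  1.847  0.     0.682  0.755] [-0.39845997  0.53777125  1.9904916 ] [0.0663702  0.05756316 0.00277103] 0.015397623807949795 30.000485368072987
```

Call:
{"op": "arm_command", "data": {"delta_rot": [[0,0,4],[0,0,8],[0,0,12],[0,0,16],[0,0,20],[0,0,24],[0,0,28],[0,0,32],[0,0,36],[0,0,36],[0,0,36],[0,0,36]], "delta_pos": [[0,0,0],[0,0,0],[0,0,0],[0,0,0],[0,0,0],[0,0,0],[0,0,0],[0,0,0],[0,0,0],[0,0,0],[0,0,0],[0,0,0]], "gripper": [1,1,1,1,1,1,1,1,1,1,1,1]}}

```text
time: 11.92
position: [0.4989, -0.0975, 0.0738]
tool_rot: [0.994, -0.113, -0.0, -0.001]
ft_force: [0.6, 6.0, 4.0]
grip_width: 0.0153
grip_force: 30.0
```

```bash
python3 -c "
from h import *
to([.4998,-.098,.073],-103.06); s=status.get_obs(); print(s['q'].round(3),s['ft_force'],s['moment'],s['grip_width'],s['grip_force'])"
```

```text
pos [ 0.4989 -0.0975  0.0738] yang -102.95 delta [0.001  0.0003 0.0008] rotz 0.11366062529930332
[-0.414  0.613  1.847  0.002  0.682  1.381] [0.58621358 6.03860295 4.03766569] [ 0.93304604 -0.15821433  0.11034639] 0.015258722713771053 30.00074150506407
```

Call:
{"op": "arm_command", "data": {"delta_rot": [[0,0,4],[0,0,8],[0,0,12],[0,0,16],[0,0,20],[0,0,24],[0,0,28],[0,0,32],[0,0,36],[0,0,36],[0,0,36],[0,0,36]], "delta_pos": [[0,0,0],[0,0,0],[0,0,0],[0,0,0],[0,0,0],[0,0,0],[0,0,0],[0,0,0],[0,0,0],[0,0,0],[0,0,0],[0,0,0]], "gripper": [1,1,1,1,1,1,1,1,1,1,1,1]}}

```text
time: 12.92
position: [0.4995, -0.0965, 0.0738]
tool_rot: [0.91, -0.415, -0.0, -0.002]
ft_force: [3.7, 9.2, 4.0]
grip_width: 0.0157
grip_force: 30.0
```

```bash
python3 - <<'E'
from h import *
to([.4998,-.098,.073],-139.06); s=status.get_obs(); print(s['q'].round(3),s['ft_force'],s['moment'],s['grip_width'],s['grip_force'])
w=wrist("w7"); t=viewer.camera("top"); a=cv2.resize(w["pixels"],(480,300)); b=cv2.resize(t["pixels"][190:290,260:410],(480,300),interpolation=cv2.INTER_CUBIC); cv2.imwrite("pics/c7.png",np.vstack([a,b]))
E
```

```text
pos [ 0.4995 -0.0965  0.0738] yang -139.0 delta [0.0013 0.0007 0.0008] rotz 0.05598900542472052
[-0.413  0.613  1.847  0.005  0.682  2.009] [3.69558731 9.15883701 4.04528885] [ 1.71039637 -0.51939331  0.14159143] 0.015713185567777697 30.00049919821322
```

View pics/c7.png

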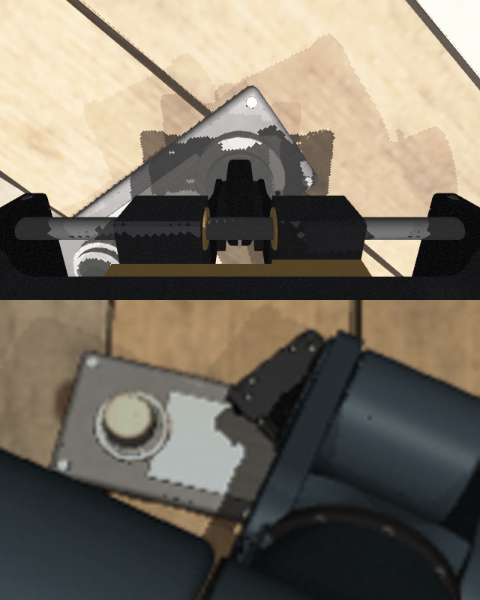

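The wrist half shows the bar still square between the pads after the 72° turn. The top half shows the plug still standing on the post. I'll hold to let the timer run, then check once more.

Call:
{"op": "arm_command", "data": {"delta_rot": [[0,0,0],[0,0,0],[0,0,0],[0,0,0],[0,0,0],[0,0,0],[0,0,0],[0,0,0],[0,0,0],[0,0,0],[0,0,0],[0,0,0]], "delta_pos": [[0,0,0],[0,0,0],[0,0,0],[0,0,0],[0,0,0],[0,0,0],[0,0,0],[0,0,0],[0,0,0],[0,0,0],[0,0,0],[0,0,0]], "gripper": [1,1,1,1,1,1,1,1,1,1,1,1]}}

```text
time: 14.02
position: [0.4995, -0.0966, 0.0738]
tool_rot: [0.91, -0.415, -0.0, -0.002]
ft_force: [3.0, 9.5, 3.6]
grip_width: 0.0155
grip_force: 30.0
```

```bash
python3 - <<'E'
from h import *
to([.4998,-.098,.073],-139.06); s=status.get_obs(); print(s['joint_velocities'].round(3),s['moment'],s['grip_width'])
w=wrist("w8"); im=w["pixels"]; T=w["T"]; g=cv2.cvtColor(im,cv2.COLOR_BGR2GRAY); uv=proj(w,[.4995,-.0975,.106],T); print(uv)
# far end of bar: left/right edges of the dark bar above the fingertips
for v in range(214,238,4):
    d=np.where(g[v,270:370]<40)[0]+270; print(v,d.min() if len(d) else None,d.max() if len(d) else None)
E
```

```text
pos [ 0.4995 -0.0966  0.0738] yang -139.0 delta [0.0013 0.0007 0.0008] rotz 0.05661664044987447
[ 0.001  0.002 -0.    -0.001 -0.    -0.   ] [ 1.74208561 -0.53841427  0.12940484] 0.015530362851254718
[320.14901409 288.098869  ]
214 306 332
218 304 334
222 304 334
226 303 335
230 303 335
234 302 335
```

```bash
python3 -c "
from rig import robot
print(robot.hand_in())"
```

```text
the job is handed in; nothing more can be done
None
```

I handed the job in with the plug standing on the post and the gripper holding the knob steady on its third click (tool turned 72° clockwise); no verdict came back.

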